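Bolt the tumbler's lid and hold its run key home

TASK

Start the bench tumbler: slide the bolt on its lid all the way into the keeper, and only then take the red key from its wooden holder, push it into the yellow switch with its lugs through the slot, and give it a quarter turn clockwise (seen from above) against the spring. It is a hold-to-run key, so finish while still gripping it and pressing it fully home, its black collar flush on the switch face; do not let go. Leave the wrench, the screw jar and the tape measure where they are.

Things in the scene. Friction and masses are not known exactly. Their poses are not given: they have to be found in the camera images.
- tumbler: Blue bench tumbler, fixed, 240 (x) x 260 (y) x 110 mm high, white lid on top (face at 114 mm). Origin: centre of its underside. The bolt lies on the lid near the -x edge (robot's side at yaw 0), along the tumbler's y, and slides to -y into a brass keeper. Two steel guides, 12 mm long, stand around its rod at tumbler y = 20 and -25 mm, tops at 134 mm.
- bolt (a joint): Travel of the bolt along its track in m: 0 = fully drawn back, 0.050 = fully in the keeper (end stop). It moves to the tumbler's -y as it grows. It stays where it is left; friction about 2 N.
- bolt_knob (a point): Grip point of the bolt's upright knob, 148.5 mm above the bench: 12 mm stem with a 16 mm black ball on top (ball top 14 mm above this point; stem leaves the rod 22 mm below). Pinch it from above, along or across the bolt. Moves with the bolt: tumbler x = -85, y = 85 mm at joint 0, y = 35 mm at joint 0.050. Axes as the tumbler's.
- keeper (a point): Centre of the brass keeper, on the rod's axis, 126.5 mm above the bench; keeper top 139 mm above the bench.
- switch: Fixed hold-to-run switch: grey box 110 x 110 x 45 mm with a yellow socket block 64 x 64 mm on top, face 75 mm above the bench. Origin: centre of its underside. x axis along the entry slot. Green marks at the face's +y and -y edges show where the lugs point when turned home. Symmetric for a half turn.
- socket (a point): Centre of the switch's face, axes as the switch's. The face is 6 mm thick, with a slot 39 x 11 mm along x and a 20 mm square opening at its centre. In the hollow below, the lugs turn only clockwise seen from above, about 90 deg to a stop (up to 7 deg play); the other way is blocked. They can turn once the key's tip is 12 mm or more under the face.
- plunger (a joint): Travel in m of the brass spring plunger in the socket (18 mm disc, top 4 mm under the face when free): 0 free, growing as pressed down, 0.016 with the key's collar flush on the face. It pushes up on the key's tip with 4 N at first touch, 12 N at 0.016. A turned key that is not pressed rises to about 0.008.
- holder: Fixed wooden key holder, 80 x 80 x 40 mm, with a 38 mm round hole, 30 mm deep, in the middle of its top. Origin: centre of its underside.
- key: Loose key, 90 g, 58 mm tall, upright in the holder, collar on its top (tip 20 mm above the bench), yaw varies. Origin: centre of the tip's underside, z up. From the tip: lug bar 34 (x) x 7 (y) x 6 mm high; shaft 16 mm across; black collar 52 mm across from 20 to 26 mm; red flat wing 44 (x) x 14 (y) mm from 26 to 58 mm, pinched across y. Symmetric for a half turn.
- wrench: Bystander: steel open-ended wrench, 160 mm long, lying flat on the bench. Leave it.
- screw_jar: Bystander: jar 60 mm across, 75 mm tall, orange cap, standing on the bench. Origin: centre of its underside. Leave it.
- tape_measure: Bystander: yellow tape measure 62 x 34 x 60 mm, standing on the bench. Origin: centre of its underside. Leave it.
Not all that is in view belongs to the job. There is more than one size of the switch; the job needs the larger.

How it is judged:
On the way, in this order (a step that is already met when the one before it is completed fails the run):
1. the bolt is fully in the keeper (over 45 mm) while the key still stands in its holder (value of joint bolt above 0.045 m and horizontal distance between key and holder below 0.015 m and height (world z) of key below 0.03 m), for 0.2 s.
2. the key is pushed into the socket through the slot against the spring, still in line with the slot (within 30 deg) (horizontal distance between key and socket below 0.005 m and angle between key's own z axis and vertical below 0.12 rad and value of joint plunger above 0.006 m and angle between the x axis of key and the x axis of socket, either way round below 0.52 rad), for 0.05 s.
At the end, for the whole second after the job is handed in: The bolt is in the keeper (over 45 of 50 mm); the key stands in the socket (within 5 mm and 7 deg of upright), turned to a quarter turn from the slot within 15 deg, its collar within 3.5 mm of the switch face against the spring, and the fingers still hold it (over 2 N), at rest (value of joint bolt above 0.045 m and horizontal distance between key and socket below 0.005 m and angle between key's own z axis and vertical below 0.12 rad and value of joint plunger above 0.0125 m and z of key in the frame of socket below -0.0165 m and angle between the x axis of key and the y axis of socket, either way round below 0.26 rad and contact force between the fingers and key above 2 N and linear speed of key below 0.02 m/s and angular speed of key below 0.3 rad/s); the arm keeps its last pose, push and grip.
It fails at once if the wrench is displaced by more than 30 mm (distance of wrench from where it was at the start of the episode above 0.03 m).
It fails at once if the screw jar is displaced by more than 30 mm (distance of screw_jar from where it was at the start of the episode above 0.03 m).
It fails at once if the tape measure is displaced by more than 30 mm (distance of tape_measure from where it was at the start of the episode above 0.03 m).
It also fails if it takes over 64 s, if anything falls off the work surface, if the arm or the gripper's body presses on something with over 40 N, if the wrist force passes 120 N, or if a joint passes its speed limit or range.

ROBOT

A 6-joint arm with a two-finger parallel gripper is mounted at the origin on the work surface. World frame = base frame: x ahead of the robot, y to its left, z up, the work surface at z = 0. Lengths are in m, angles in rad, forces in N, time in s.
With the tool pointing down it reaches from about 0.25 to 0.775 m from the base axis. Payload 8.9 kg.
Tool frame: the origin (TCP) lies at the very end of the fingers, on their centre line; the grasp point (between the pads) lies 19 mm behind it; z points along the fingers, y is the line along which they close (so a half turn about z gives the same grasp; the last joint's range is limited). The gripper opens to 85 mm and grips with 20 to 120 N. Pads are 22 mm wide; open, the fingers measure 114 mm over their backs; the gripper's body (76 mm by 85 mm) begins 54 mm behind the grasp point. The pads swing forward as they close: fully open they stand 13 mm farther back than shut.
Start: joints at [-1.265, 0.291, -0.153, 1.127, 0, 1.431], TCP at [0.226, -0.474, 0.231] pointing down, gripper open.
Joint ranges: [-2.52, 2.52], [-0.91, 1.74], [-1.3, 1.37], [-1.96, 2.02], [-1.52, 1.47], [-3.14, 3.14]. Speed limits (rad/s): [2.22, 2.22, 2.79, 3.14, 3.14, 3.14].

INTERFACE

Orientations are given as a unit quaternion [x, y, z, w].
In Python, from station import manip gives the robot as it stands.
- The arm moves only by the shell command python3 -m pendant 'ROWS'. ROWS is JSON, a list of rows, each a list of 7 numbers: the opening, from -1 (shut) to 1 (fully open), then the shift along the world's x, y, z in m, then the turn, a rotation vector about the world's x, y, z in rad. In form: [[hand, tx, ty, tz, ax, ay, az], ...]. A call has 1 to 12 rows; each row is the pose to reach, as a shift and turn from the pose commanded when the call began; what a row does not reach only later rows make up. A row lasts 1/10 s, in which the tool goes at most 50 mm and 8.59 degrees, less where a joint would pass 70% of its speed; a pose out of reach is approached as far as the arm can. A call with a gripper value outside its range is refused whole. The fingers move at their own pace and stop on an object; the grip force is fixed at half the most. Time passes only in rows, so rows that repeat a pose let the fingers close. It gives the time, the measured TCP pose, the force, the opening and the grip force at its end, in the units of the state.
- manip.get_state(): the state, without advancing time (a new reading comes with each control period).
- manip.snapshot(name): name is "scene" or "top" or "wrist"; returns a dict with "image" (420x560x3 uint8, red, green, blue), "range_z" (420x560 float32, m along the optical axis (not along the pixel's ray), 0 where there is no reading), "camera_matrix" (3x3 intrinsics, pixels), "R" (3x3) and "t" (3): a world point X has camera coordinates R X + t; the wrist camera has in their place "tool_from_camera" (4x4, takes a point from camera to tool coordinates, whose origin is the TCP and whose axes are the flange's). Camera axes: x right, y down, z forward; pixel columns grow to the right and rows downward; lengths in m; the calibration is good to about 2 mm. A picture is of the moment at which its call begins: read the wrist's pose just before it.
- manip.finish_job(): hands the job in; it is judged then, once.
Trained networks look in the newest picture that a camera, given by its name, has taken for a name from the list of things; names that differ only in an ending like _2 or _b are one class to them, and where a whole thing is asked for, a point or a joint stands for the part that bears it (a point fixed in the world has none). Each returns a list of dicts, best first, with "score" (0 to 1); they miss things now and then, are a little off and sometimes report something else, mostly with a low value. They report only what shows in the picture. A call takes as long as a camera call. They do not tell look-alikes from the thing itself.
- manip.silhouettes(query, camera): "region" (420x560 bool, what is visible of it) and "at" ([row, column] in pixels, amid what is visible of it).
The state is a dict: "t": time; "joint_positions": joint angles; "joint_velocities": joint speeds; "joint_efforts": joint torques, N m; "tcp_pos": TCP position; "eef_rot": TCP orientation; "contact_force": force on the tool from outside, world axes, zero at the start; "torque": the same for the moment, N m; "opening": opening from 0.0 (shut) to 1.0 (fully open); "grip_force": force on a finger pad.
Only numpy, scipy, OpenCV 4.12 (cv2) and the standard library are available. Lean on these libraries where they do the work, as an engineer would, in place of code of your own. Each camera call takes 0.05 s, during which the arm holds its last target. There are 200 camera calls.

## Working session

There is one attempt and no reset: what is moved stays moved. The work goes in short steps, Python scripts to look and compute and a shell command to move; the robot and the scene stay as the last step left them, time stands still between calls to the robot, and variables do not carry over. Pictures are saved under pics/ and viewed, at most 10 in all, crops included, and the job is handed in when it is done.

```bash
mkdir -p pics; ls
python3 - <<'E'
from station import manip
import cv2,numpy as np
s=manip.get_state();print(s['t'],s['tcp_pos'],s['eef_rot'],s['opening'])
a=manip.snapshot("scene");b=manip.snapshot("top")
for n,x in(("scene",a),("top",b)):
    cv2.imwrite(f"pics/{n}1.png",x["image"][:,:,::-1]);print(n,x["camera_matrix"].tolist(),x["R"].tolist(),x["t"])
E
```

```text
pics
0.0 [ 0.22574447 -0.47349679  0.2307193 ] [ 9.75378401e-01  2.20536886e-01 -5.29968430e-05 -6.73574143e-04] 1.0023816914479973
scene [[383.38398702442794, 0.0, 280.314931465807], [0.0, 383.38398702442794, 199.34993285015358], [0.0, 0.0, 1.0]] [[-0.05316656438820076, 0.9985079686980813, -0.012456037796464538], [0.5993832737517115, 0.021933030685223558, -0.8001616294922185], [-0.7986945646352154, -0.050007785507785577, -0.5996550790335816]] [-0.00762594 -0.25506176  1.46056513]
top [[425.95680676223293, 0.0, 280.5514278551369], [0.0, 425.95680676223293, 208.1196609238769], [0.0, 0.0, 1.0]] [[0.0037825872257737396, -0.9999243662746546, -0.011702724644708467], [-0.9931661330526259, -0.002391389774266949, -0.11668467513877552], [0.11664786406605766, 0.012064119743188249, -0.9931000618385081]] [0.04930497 0.55003677 1.0589316 ]
```

View pics/top1.png

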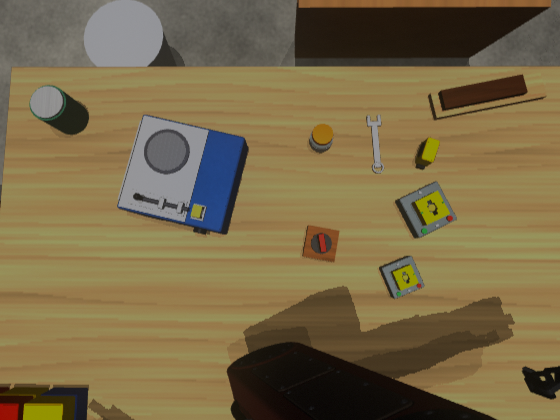

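View pics/scene1.png

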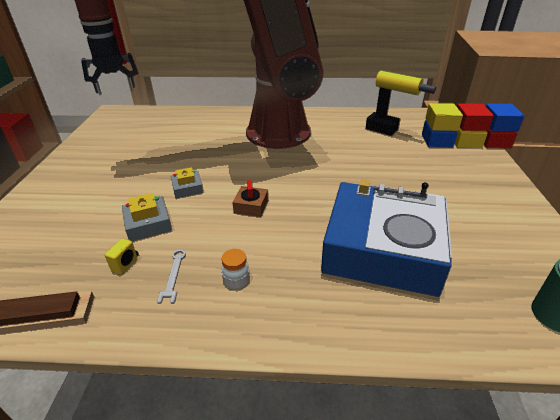

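The top view shows the tumbler at (183,173) with its knob at about (138,197) and keeper at (198,212), and the key in its holder at (321,243). Look-alikes for the switch are the large one at (428,208) and the small one at (403,277). I choose the large one. I'll check it in a crop and measure.

```bash
cat > h.py <<'E'
from station import manip
import cv2,numpy as np
from scipy.spatial.transform import Rotation as Ro
def cam(n):
    s=manip.get_state(); c=manip.snapshot(n)
    if n=="wrist":
        M=np.eye(4);M[:3,:3]=Ro.from_quat(s["eef_rot"]).as_matrix();M[:3,3]=s["tcp_pos"];c["M"]=M@c["tool_from_camera"]
    else:
        M=np.eye(4);M[:3,:3]=c["R"];M[:3,3]=c["t"];c["M"]=np.linalg.inv(M)
    v,u=np.mgrid[:420,:560];K=c["camera_matrix"];z=c["range_z"]
    P=np.stack([(u-K[0,2])*z/K[0,0],(v-K[1,2])*z/K[1,1],z],-1)
    c["P"]=P@c["M"][:3,:3].T+c["M"][:3,3]; c["P"][z==0]=np.nan
    c["hsv"]=cv2.cvtColor(c["image"],cv2.COLOR_RGB2HSV); return c
def rect(pts):
    """min-area rectangle of world xy points: centre mm, sizes mm, yaw deg of first side"""
    (c,s,a)=cv2.minAreaRect((pts[:,:2]*1000).astype(np.float32)); return np.round(c,1),np.round(s,1),round(a,1)
E
python3 - <<'E'
from h import *
c=cam("top");P=c["P"];h=c["hsv"]
np.set_printoptions(precision=4,suppress=True)
def show(n,m):
    p=P[m&np.isfinite(P[...,2])];print(n,len(p),p.mean(0) if len(p) else '',rect(p) if len(p)>3 else '')
z=P[...,2]
for q in("switch","key","holder","bolt_knob","tumbler","screw_jar","tape_measure","wrench"):
    for d in manip.silhouettes(q,"top")[:3]:
        r=d["region"];print(q,round(d["score"],2),d["at"],end=' ')
        if q=="switch": show('face',r&(abs(z-.075)<.008)) ; show('box',r&(abs(z-.045)<.006))
        elif q=="key": show('wing',r&(z>.06))
        elif q=="holder": show('top',r&(abs(z-.04)<.006))
        elif q=="tumbler": show('lid',r&(abs(z-.112)<.008));show('knob',r&(z>.143))
        else: show('',r)
I=c["image"][170:310,290:470,::-1];J=c["image"][100:240,100:260,::-1]
cv2.imwrite("pics/crop1.png",np.hstack([cv2.resize(I,None,fx=2.4,fy=2.4,interpolation=2),cv2.resize(J,None,fx=2.2,fy=2.4,interpolation=2)]))
E
```

```text
switch 0.86 [275.8, 399.3] face 0  
box 57 [ 0.373  -0.2459  0.044 ] (array([ 378. , -254.2]), array([75.3, 77.9]), 20.9)
switch 0.62 [209.5, 424.4] face 663 [ 0.5465 -0.3196  0.0749] (array([ 547. , -320.2]), array([63.2, 66.1]), 26.6)
box 1082 [ 0.544  -0.3122  0.0453] (array([ 546.4, -320. ]), array([109.3, 110.4]), 25.3)
key 0.71 [245.3, 318.0] wing 114 [ 0.4597 -0.0499  0.0776] (array([460. , -50.3]), array([43.9, 14.2]), 9.3)
key 0.55 [209.0, 429.5] wing 695 [ 0.546  -0.3187  0.0744] (array([ 546.9, -320.2]), array([63.2, 66.2]), 26.6)
holder 0.8 [249.4, 314.3] top 663 [ 0.4596 -0.0499  0.0404] (array([460. , -50.4]), array([79.9, 80. ]), 80.1)
bolt_knob 0.59 [202.1, 153.8]  203 [0.5512 0.3372 0.1345] (array([549.3, 325.6]), array([119.5,  12.2]), 77.4)
screw_jar 0.84 [137.1, 320.4]  506 [ 0.7254 -0.0512  0.0635] (array([737.1, -47.2]), array([74.6, 54.3]), 31.8)
screw_jar 0.55 [140.0, 373.1]  524 [ 0.7348 -0.2005  0.0059] (array([ 727.3, -200.5]), array([156.5,  42.2]), 2.1)
tape_measure 0.6 [151.7, 423.5]  495 [ 0.6909 -0.3215  0.0481] (array([ 692.5, -325.6]), array([36.7, 70. ]), 68.5)
tape_measure 0.57 [209.5, 424.9]  2053 [ 0.5426 -0.3129  0.0531] (array([ 548.2, -330. ]), array([116.6, 131.3]), 26.5)
wrench 0.62 [141.0, 374.5]  506 [ 0.7309 -0.2009  0.0059] (array([ 728.2, -204.2]), array([152.6,  41.3]), 5.1)
```

View pics/crop1.png

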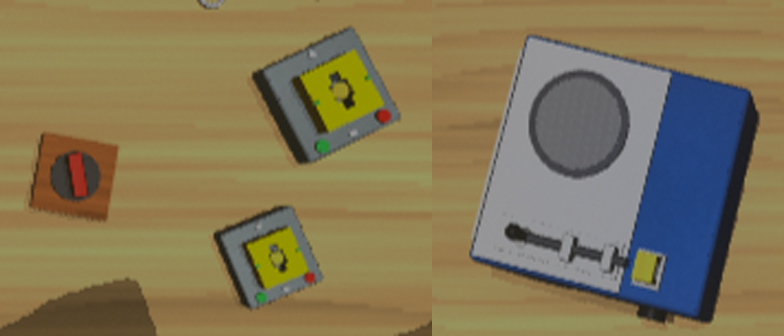

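The crop confirms the larger switch, with its face centre at (343,92) in the crop. Its slot runs at a yaw of about +26°, with the green marks across it. The key wing is at a yaw of about +9°, and the bolt's ball is at the +y end, at (515,231). Next I'll locate the knob.

Run:
```python
from h import *
np.set_printoptions(precision=4,suppress=True)
c=cam("top");P=c["P"];z=P[...,2]
box=np.zeros(z.shape,bool);box[180:235,115:215]=1
k=P[box&(z>.145)];print("knob",len(k),k.mean(0),k.min(0),k.max(0))
kp=P[box&(abs(z-.139)<.004)];print("z139",rect(kp))
h=c["hsv"];b2=np.zeros(z.shape,bool);b2[100:240,100:260]=1
l=P[b2&(abs(z-.112)<.006)];print("lid",rect(l))
d=c["image"].max(-1)<70
for r in manip.silhouettes("bolt_knob","top")[:1]:
  q=P[r["region"]&(z>.11)];print("bolt",rect(q))
(cx,cy),_,_=rect(l)
for yaw in(-12.8,):
  R=Ro.from_euler('z',yaw,degrees=True).as_matrix()[:2,:2];print("pred knob from body",np.array([cx,cy])+R@[-85,85],np.array([cx,cy])+R@[-85,35])
s=manip.get_state();print(s['tcp_pos'],s['joint_positions'])
```

```text
knob 40 [0.5607 0.3782 0.1594] [0.5546 0.3728 0.1452] [0.5669 0.3856 0.1659]
z139 (array([545.1, 307. ]), array([150.2,  27.5]), 76.1)
lid (array([627.7, 291.9]), array([261.3, 238.9]), 76.8)
bolt (array([548.3, 328.2]), array([122.3,  14.3]), 75.1)
pred knob from body [563.6439 393.6193] [552.5665 344.8618]
[ 0.2259 -0.4739  0.2313] [-1.2653  0.2907 -0.1534  1.1267 -0.      1.4315]
```

```bash
python3 -m pendant '[[1,0.335,0.852,-0.01,0,0,0.3],[1,0.335,0.852,-0.01,0,0,0.6],[1,0.335,0.852,-0.01,0,0,0.892],[1,0.335,0.852,-0.01,0,0,0.892],[1,0.335,0.852,-0.01,0,0,0.892],[1,0.335,0.852,-0.01,0,0,0.892],[1,0.335,0.852,-0.01,0,0,0.892],[1,0.335,0.852,-0.01,0,0,0.892],[1,0.335,0.852,-0.01,0,0,0.892],[1,0.335,0.852,-0.01,0,0,0.892],[1,0.335,0.852,-0.01,0,0,0.892],[1,0.335,0.852,-0.01,0,0,0.892]]'; python3 -c "
from h import *
s=manip.get_state();print(s['tcp_pos'],s['joint_positions'],Ro.from_quat(s['eef_rot']).as_matrix()[:,0])"
```

```text
t: 1.85
tcp_pos: [0.4459, 0.0867, 0.225]
eef_rot: [0.785, 0.62, 0.0, 0.0]
contact_force: [0.5, -1.2, 0.7]
opening: 1.001
grip_force: 0.0
[0.44591803 0.08669124 0.22503018] [ 3.09429541e-02  1.59837345e-01 -3.41405639e-01  1.06859141e+00
 -1.42205261e-04  1.83545804e+00] [2.31596778e-01 9.72811862e-01 1.14371505e-04]
```

```bash
python3 -m pendant '[[1,0.115,0.291,-0.005,0,0,0],[1,0.115,0.291,-0.005,0,0,0],[1,0.115,0.291,-0.005,0,0,0],[1,0.115,0.291,-0.005,0,0,0],[1,0.115,0.291,-0.005,0,0,0],[1,0.115,0.291,-0.005,0,0,0],[1,0.115,0.291,-0.005,0,0,0],[1,0.115,0.291,-0.005,0,0,0],[1,0.115,0.291,-0.005,0,0,0]]'
python3 - <<'E'
from h import *
np.set_printoptions(precision=4,suppress=True)
c=cam("wrist");P=c["P"];z=P[...,2]
print(manip.get_state()['tcp_pos'],c["M"][:3,3])
cv2.imwrite("pics/w1.png",c["image"][:,:,::-1])
m=(z>.150)&(z<.17)&(np.hypot(P[...,0]-.561,P[...,1]-.378)<.04)
k=P[m];print("knob",len(k),k.mean(0) if len(k) else 0,rect(k) if len(k)>3 else 0)
E
```

```text
t: 2.75
tcp_pos: [0.5601, 0.375, 0.2193]
eef_rot: [0.785, 0.62, -0.001, 0.0]
contact_force: [-0.2, -0.8, -0.2]
opening: 1.0
grip_force: 0.0
[0.5601 0.3745 0.2197] [0.5771 0.4447 0.3619]
knob 424 [0.5648 0.3796 0.1598] (array([564.6, 378.7]), array([14.5, 15.7]), 71.8)
```

View pics/w1.png

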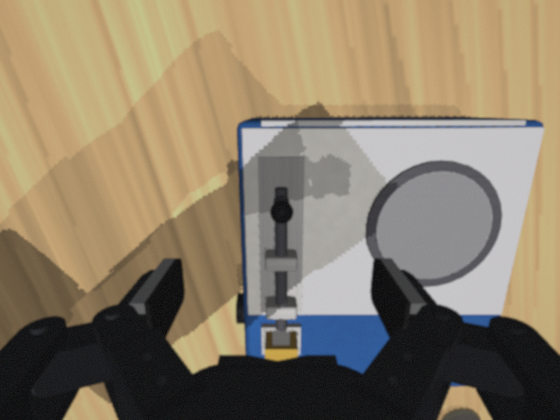

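The knob ball is at (281,212), on the centre line between the fingers, and both cameras agree to about 3 mm. I'll go down and pinch it.

```bash
python3 -m pendant '[[1,0.004,0.004,-0.04,0,0,0],[1,0.004,0.004,-0.07,0,0,0],[1,0.004,0.004,-0.083,0,0,0],[-1,0.004,0.004,-0.083,0,0,0],[-1,0.004,0.004,-0.083,0,0,0],[-1,0.004,0.004,-0.083,0,0,0],[-1,0.004,0.004,-0.083,0,0,0],[-1,0.004,0.004,-0.083,0,0,0],[-1,0.004,0.004,-0.083,0,0,0],[-1,0.004,0.004,-0.083,0,0,0]]'
```

```text
t: 3.8
tcp_pos: [0.5642, 0.38, 0.138]
eef_rot: [0.785, 0.62, 0.0, -0.0]
contact_force: [-3.5, -0.4, 6.6]
opening: 0.143
grip_force: 58.4
```

```bash
python3 -m pendant '[[-1,-0.0023,-0.0097,0,0,0,0],[-1,-0.0046,-0.0195,0,0,0,0],[-1,-0.0068,-0.0292,0,0,0,0],[-1,-0.0077,-0.033,0,0,0,0],[-1,-0.0077,-0.033,0,0,0,0]]'
```

```text
t: 4.3
tcp_pos: [0.5564, 0.3465, 0.138]
eef_rot: [0.785, 0.62, 0.0, -0.0]
contact_force: [-5.5, -1.7, 7.2]
opening: 0.143
grip_force: 58.8
```

```bash
python3 -m pendant '[[-1,-0.0005,-0.002,0,0,0,0],[-1,-0.0005,-0.002,0,0,0,0],[-1,-0.0005,-0.002,0,0,0,0]]'
```

```text
t: 4.6
tcp_pos: [0.5561, 0.3451, 0.138]
eef_rot: [0.785, 0.62, 0.001, -0.0]
contact_force: [-3.1, 1.1, 6.8]
opening: 0.142
grip_force: 58.8
```

```bash
python3 -m pendant '[[-1,-0.0007,-0.003,0,0,0,0],[-1,-0.0009,-0.004,0,0,0,0],[-1,-0.0009,-0.004,0,0,0,0]]'
```

```text
t: 4.9
tcp_pos: [0.556, 0.3446, 0.1382]
eef_rot: [0.784, 0.621, 0.003, -0.002]
contact_force: [-0.5, 16.1, 0.9]
opening: 0.142
grip_force: 58.5
```

End stop felt: 16 N with no further travel. I'll release, lift, and head for the key.

```bash
python3 -m pendant '[[1,0.0009,0.004,0,0,0,0],[1,0.0009,0.004,0,0,0,0],[1,0.0009,0.004,0,0,0,0],[1,0.0009,0.004,0,0,0,0],[1,0.0009,0.004,0,0,0,0],[1,0.0009,0.004,0.045,0,0,0],[1,0.0009,0.004,0.08,0,0,0],[1,-0.03,-0.1,0.08,0,0,0.3],[1,-0.06,-0.2,0.08,0,0,0.6],[1,-0.096,-0.3,0.06,0,0,0.9],[1,-0.096,-0.391,0.05,0,0,1.2],[1,-0.096,-0.391,0.05,0,0,1.35]]'
```

```text
t: 6.1
tcp_pos: [0.4931, 0.1104, 0.2034]
eef_rot: [0.512, 0.859, 0.0, 0.0]
contact_force: [0.5, 0.0, 0.6]
opening: 1.002
grip_force: 0.0
```

Run:
```python
from h import *
s=manip.get_state();x=Ro.from_quat(s['eef_rot']).as_matrix()[:,0];print(s['tcp_pos'],np.degrees(np.arctan2(x[1],x[0])),s['joint_positions'][5])
```

```text
[0.49311105 0.11038275 0.20338492] 118.3864309177554 1.1509621984163034
```

```bash
python3 -m pendant '[[1,-0.033,-0.158,-0.03,0,0,0.2],[1,-0.033,-0.158,-0.03,0,0,0.4],[1,-0.033,-0.158,-0.03,0,0,0.6],[1,-0.033,-0.158,-0.03,0,0,0.8],[1,-0.033,-0.158,-0.03,0,0,1.0],[1,-0.033,-0.158,-0.03,0,0,1.2],[1,-0.033,-0.158,-0.03,0,0,1.22],[1,-0.033,-0.158,-0.03,0,0,1.22],[1,-0.033,-0.158,-0.03,0,0,1.22],[1,-0.033,-0.158,-0.03,0,0,1.22],[1,-0.033,-0.158,-0.03,0,0,1.22],[1,-0.033,-0.158,-0.03,0,0,1.22]]'
python3 - <<'E'
from h import *
np.set_printoptions(precision=4,suppress=True)
c=cam("wrist");P=c["P"];z=P[...,2];h=c["hsv"]
s=manip.get_state();x=Ro.from_quat(s['eef_rot']).as_matrix()[:,0];print(s['tcp_pos'],np.degrees(np.arctan2(x[1],x[0])),s['joint_positions'][5])
cv2.imwrite("pics/w2.png",c["image"][:,:,::-1])
near=np.hypot(P[...,0]-.46,P[...,1]+.05)<.05
m=near&(abs(z-.078)<.005);k=P[m];print("wing",len(k),k.mean(0),rect(k))
t=cam("top");P=t["P"];z=P[...,2];b=np.hypot(P[...,0]-.55,P[...,1]-.34)<.06
k=P[b&(z>.15)];print("knob now",len(k),k.mean(0))
E
```

```text
t: 7.3
tcp_pos: [0.4609, -0.0458, 0.1733]
eef_rot: [-0.068, 0.998, -0.0, -0.0]
contact_force: [0.6, -0.1, -0.1]
opening: 1.001
grip_force: 0.0
[ 0.4609 -0.0458  0.1733] -172.13171317794365 -0.394482242878476
wing 956 [ 0.4618 -0.0518  0.0779] (array([462.7, -51.7]), array([43.6, 13.9]), 9.3)
knob now 42 [0.5528 0.3434 0.16  ]
```

View pics/w2.png

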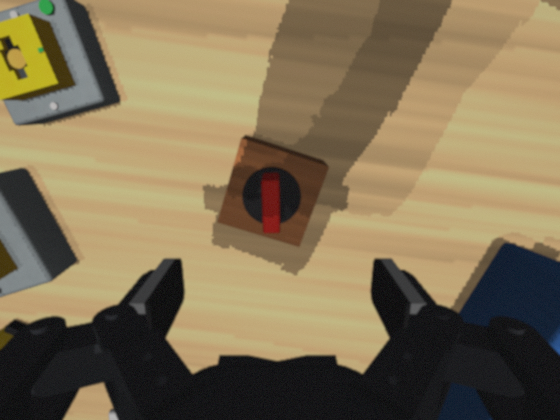

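The red wing is at (271,205), on the centre line, and the knob is at its end position. I'll go down and grip the key.

```bash
python3 -m pendant '[[1,0.0015,-0.0055,-0.04,0,0,0.025],[1,0.0015,-0.0055,-0.08,0,0,0.025],[1,0.0015,-0.0055,-0.11,0,0,0.025],[1,0.0015,-0.0055,-0.123,0,0,0.025],[-1,0.0015,-0.0055,-0.123,0,0,0.025],[-1,0.0015,-0.0055,-0.123,0,0,0.025],[-1,0.0015,-0.0055,-0.123,0,0,0.025],[-1,0.0015,-0.0055,-0.123,0,0,0.025],[-1,0.0015,-0.0055,-0.123,0,0,0.025],[-1,0.0015,-0.0055,-0.123,0,0,0.025],[-1,0.0015,-0.0055,-0.123,0,0,0.025],[-1,0.0015,-0.0055,-0.123,0,0,0.025]]'
```

```text
t: 8.6
tcp_pos: [0.4631, -0.0515, 0.0512]
eef_rot: [-0.082, 0.997, -0.0, 0.001]
contact_force: [-1.2, 0.6, 7.9]
opening: 0.151
grip_force: 58.9
```

```bash
python3 -m pendant '[[-1,0,0,0.03,0,0,0],[-1,0,0,0.07,0,0,0],[-1,0,0,0.11,0,0,0],[-1,0.02,-0.05,0.15,0,0,0.1],[-1,0.034,-0.1,0.15,0,0,0.2],[-1,0.05,-0.15,0.15,0,0,0.28],[-1,0.065,-0.2,0.15,0,0,0.287],[-1,0.08,-0.24,0.15,0,0,0.287],[-1,0.084,-0.269,0.15,0,0,0.287],[-1,0.084,-0.269,0.15,0,0,0.287],[-1,0.084,-0.269,0.15,0,0,0.287],[-1,0.084,-0.269,0.15,0,0,0.287]]'
python3 - <<'E'
from h import *
np.set_printoptions(precision=4,suppress=True)
c=cam("wrist");P=c["P"];z=P[...,2];h=c["hsv"]
s=manip.get_state();x=Ro.from_quat(s['eef_rot']).as_matrix()[:,0];print(s['tcp_pos'],np.degrees(np.arctan2(x[1],x[0])),s['joint_positions'][5])
cv2.imwrite("pics/w3.png",c["image"][:,:,::-1])
near=np.hypot(P[...,0]-.547,P[...,1]+.32)<.07
for n,m in(("face",near&(abs(z-.075)<.004)),("box",(np.hypot(P[...,0]-.547,P[...,1]+.32)<.09)&(abs(z-.045)<.004))):
  k=P[m];print(n,len(k),rect(k))
red=(h[...,1]>150)&((h[...,0]<6)|(h[...,0]>174))&(z>.15);k=P[red];print("wing",len(k),k.mean(0) if len(k) else '',rect(k) if len(k)>3 else '')
m=(z>.125)&(z<.19)&near; k=P[m];print("key low",len(k),k.min(0),k.max(0))
E
```

```text
t: 9.8
tcp_pos: [0.5461, -0.3194, 0.2003]
eef_rot: [-0.224, 0.975, 0.0, -0.0]
contact_force: [0.2, 0.6, -1.1]
opening: 0.152
grip_force: 59.1
[ 0.5463 -0.3191  0.2005] -154.11204760214514 -1.09614299032132
face 3186 (array([ 545.5, -324. ]), array([53.9, 64.1]), 26.2)
box 5841 (array([ 549.8, -321.8]), array([108.5, 109.9]), 26.0)
wing 3729 [ 0.5406 -0.3232  0.2241] (array([ 545.6, -321.7]), array([43.2, 15.5]), 25.8)
key low 42 [ 0.5202 -0.3462  0.1883] [ 0.5468 -0.3029  0.19  ]
```

View pics/w3.png

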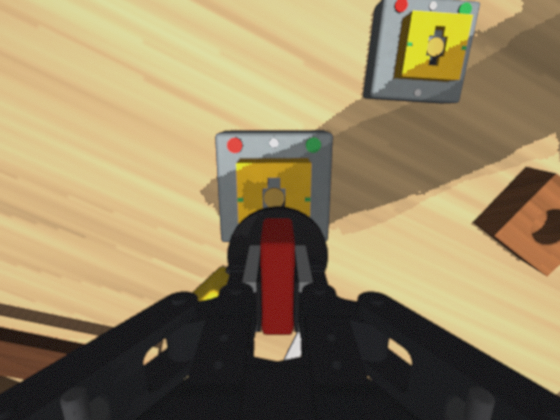

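The large switch's slot and plunger are at (274,195). The held key is at (277,270), seated square in the pads. Next I'll refine the offset between key and socket.

Run:
```python
from h import *
np.set_printoptions(precision=4,suppress=True)
c=cam("wrist");P=c["P"];z=P[...,2];h=c["hsv"];K=c["camera_matrix"];M=c["M"];s=manip.get_state()
x=Ro.from_quat(s['eef_rot']).as_matrix();tcp=np.array(s['tcp_pos'])
def loc(p): return (np.array(p)-tcp)@x*1000
def px(p): q=np.linalg.inv(M)@np.r_[p,1];return (K@q[:3]/q[2])[:2]
for zz in(.227,.2,.195,.075): print("axis",zz,px([tcp[0],tcp[1],zz]))
T=(P-tcp)@x
red=(h[...,1]>150)&((h[...,0]<6)|(h[...,0]>174))
m=red&(z>.215); print("wing z pct",np.percentile(z[m],[5,50,95]))
top=red&(abs(z-np.percentile(z[m],90))<.003);k=T[top]*1000;print("wing top tool-frame mm: x",k[:,0].min(),k[:,0].max(),"y",k[:,1].min(),k[:,1].max(),len(k))
b=(abs(z-.045)<.004)&(np.hypot(P[...,0]-.547,P[...,1]+.32)<.09);k=T[b]*1000;print("box x",k[:,0].min(),k[:,0].max(),"y",k[:,1].min(),k[:,1].max())
f=(abs(z-.075)<.003)&(np.hypot(P[...,0]-.547,P[...,1]+.32)<.06);k=T[f]*1000;print("face x",k[:,0].min(),k[:,0].max(),"y",k[:,1].min(),k[:,1].max())
pl=(abs(z-.0705)<.0015)&(np.hypot(P[...,0]-.547,P[...,1]+.32)<.02);k=T[pl]*1000;print("plunger",len(k),k.min(0),k.max(0)) if pl.any() else 0
# collar: dark, z band
cl=(abs(z-.195)<.004)&(c["image"].max(-1)<60);k=T[cl]*1000;print("collar",len(k),k.min(0),k.max(0))
```

```text
axis 0.227 [279.5217 293.1939]
axis 0.2 [279.1127 263.034 ]
axis 0.195 [279.0513 258.4999]
axis 0.075 [278.2117 196.5782]
wing z pct [0.2207 0.2272 0.2283]
wing top tool-frame mm: x -20.172004214639795 23.0665959269084 y -8.003351893704526 5.914759066819405 2975
box x -56.693232522767964 52.823012150575586 y -58.93453321660318 51.06189725033123
face x -24.377541379886292 29.928227998616293 y -36.031097796634384 28.165077711529506
plunger 271 [-10.2648 -12.5941 128.6578] [  6.6167   6.1165 131.5195]
collar 2503 [ -7.0623 -26.2128   2.7929] [26.6516 24.074   9.5611]
```

```bash
python3 -m pendant '[[-1,0.004,-0.0018,-0.04,0,0,0],[-1,0.004,-0.0018,-0.075,0,0,0],[-1,0.004,-0.0018,-0.088,0,0,0],[-1,0.004,-0.0018,-0.088,0,0,0],[-1,0.004,-0.0018,-0.088,0,0,0],[-1,0.004,-0.0018,-0.093,0,0,0],[-1,0.004,-0.0018,-0.095,0,0,0],[-1,0.004,-0.0018,-0.095,0,0,0]]'
```

```text
t: 10.7
tcp_pos: [0.5506, -0.3222, 0.1057]
eef_rot: [-0.224, 0.975, -0.0, 0.0]
contact_force: [-0.2, -0.4, -0.7]
opening: 0.153
grip_force: 59.1
```

```bash
python3 -m pendant '[[-1,0,0,-0.002,0,0,0],[-1,0,0,-0.0035,0,0,0],[-1,0,0,-0.0035,0,0,0]]'
```

```text
t: 11.0
tcp_pos: [0.5505, -0.3222, 0.1019]
eef_rot: [-0.224, 0.975, -0.0, 0.0]
contact_force: [0.3, -0.2, 3.2]
opening: 0.157
grip_force: 59.6
```

```bash
python3 -m pendant '[[-1,0,0,-0.002,0,0,0],[-1,0,0,-0.004,0,0,0],[-1,0,0,-0.004,0,0,0]]'
```

```text
t: 11.3
tcp_pos: [0.5506, -0.3222, 0.0978]
eef_rot: [-0.224, 0.975, -0.0, 0.0]
contact_force: [-0.4, 0.2, 4.9]
opening: 0.153
grip_force: 60.0
```

```bash
python3 -m pendant '[[-1,0,0,-0.003,0,0,0],[-1,0,0,-0.006,0,0,0],[-1,0,0,-0.009,0,0,0],[-1,0,0,-0.009,0,0,0],[-1,0,0,-0.009,0,0,0]]'
```

```text
t: 11.8
tcp_pos: [0.5506, -0.3222, 0.0894]
eef_rot: [-0.224, 0.975, -0.0, 0.0]
contact_force: [-2.3, 1.0, 8.2]
opening: 0.153
grip_force: 60.6
```

```bash
python3 -m pendant '[[-1,-0.0003,0.0002,-0.001,0,0,0],[-1,-0.0003,0.0002,-0.001,0,0,-0.12],[-1,-0.0003,0.0002,-0.001,0,0,-0.24],[-1,-0.0003,0.0002,-0.001,0,0,-0.36],[-1,-0.0003,0.0002,-0.001,0,0,-0.48],[-1,-0.0003,0.0002,-0.001,0,0,-0.6]]'
```

```text
t: 12.4
tcp_pos: [0.5509, -0.3226, 0.0889]
eef_rot: [0.077, 0.997, -0.001, 0.001]
contact_force: [-0.4, -0.3, 8.6]
opening: 0.149
grip_force: 60.6
```

```bash
python3 -m pendant '[[-1,0,0,-0.0005,0,0,-0.12],[-1,0,0,-0.0005,0,0,-0.24],[-1,0,0,-0.0005,0,0,-0.36],[-1,0,0,-0.0005,0,0,-0.48],[-1,0,0,-0.0005,0,0,-0.6],[-1,0,0,-0.0005,0,0,-0.72],[-1,0,0,-0.0005,0,0,-0.84],[-1,0,0,-0.0005,0,0,-0.95],[-1,0,0,-0.0005,0,0,-0.97],[-1,0,0,-0.0005,0,0,-0.97]]'; python3 -c "
from h import *
s=manip.get_state();print(s['torque'],s['contact_force'],s['joint_positions'],s['tcp_pos'])"
```

```text
t: 13.4
tcp_pos: [0.5509, -0.3227, 0.0884]
eef_rot: [0.531, 0.847, -0.0, 0.001]
contact_force: [-1.6, 0.1, 9.3]
opening: 0.152
grip_force: 60.7
[-0.08340082  0.21453622  0.01132355] [-1.60369532  0.14478124  9.29317723] [-6.44106235e-01  6.04972962e-01 -4.42928146e-02  9.19042659e-01
 -3.16483171e-04  4.75908147e-01] [ 0.55092745 -0.32267857  0.08839896]
```

```bash
python3 -m pendant '[[-1,0,0,-0.001,0,0,0],[-1,0,0,-0.002,0,0,0],[-1,0,0,-0.002,0,0,0]]'
```

```text
t: 13.7
tcp_pos: [0.5509, -0.3227, 0.0864]
eef_rot: [0.531, 0.847, -0.0, 0.001]
contact_force: [-1.7, -0.5, 10.8]
opening: 0.151
grip_force: 60.7
```

```bash
python3 -m pendant '[[-1,0,0,-0.001,0,0,0],[-1,0,0,-0.0015,0,0,0],[-1,0,0,-0.0015,0,0,0]]'
```

```text
t: 14.0
tcp_pos: [0.551, -0.3227, 0.0862]
eef_rot: [0.531, 0.847, -0.0, 0.002]
contact_force: [-5.2, 2.0, 21.6]
opening: 0.151
grip_force: 62.5
```

The collar is flush: the force rose to 22 N with no further travel. One last look before handing in.

Run:
```python
from h import *
np.set_printoptions(precision=4,suppress=True)
c=cam("wrist");P=c["P"];z=P[...,2];h=c["hsv"]
cv2.imwrite("pics/w4.png",c["image"][:,:,::-1])
red=(h[...,1]>150)&((h[...,0]<6)|(h[...,0]>174))&(z>.09)&(z<.13)
k=P[red];zt=np.percentile(k[:,2],90);k=k[abs(k[:,2]-zt)<.003];print("wing",zt,rect(k))
b=(abs(z-.045)<.004)&(np.hypot(P[...,0]-.549,P[...,1]+.321)<.085);print("box",rect(P[b]))
t=cam("top");P=t["P"];z=P[...,2];b=np.hypot(P[...,0]-.55,P[...,1]-.34)<.06
k=P[b&(z>.15)];print("knob",k.mean(0) if len(k) else 0)
```

```text
wing 0.11377944739592535 (array([ 550.8, -323. ]), array([13.9, 43.3]), 26.7)
box (array([ 549.6, -320.7]), array([110.1, 106.3]), 25.9)
knob [0.5529 0.3436 0.1595]
```

View pics/w4.png

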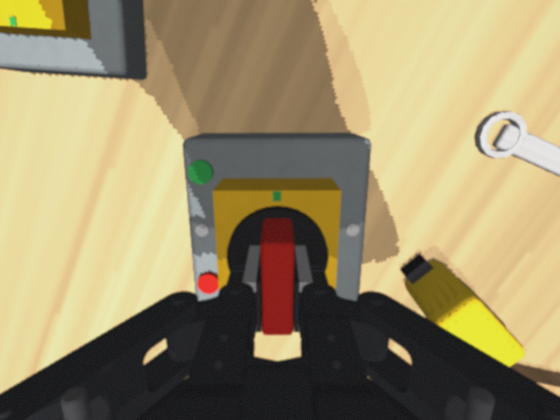

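The wing at (277,275) points at the green mark at (277,196), a quarter turn from the slot. Its top is at 113.8 mm against 113 mm for flush, and the knob is still in.

```bash
python3 -c "
from station import manip
print(manip.finish_job())"
```

```text
the job is handed in; nothing more can be done
None
```

I handed the job in at about 14 s of the 64 s allowed, and the hand-in call gave no verdict: the bolt is fully in the keeper, and the key is a quarter turn clockwise in the larger switch, collar pressed flush and still gripped; the wrench, jar and tape measure were not touched.

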